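Press two biscuit cutters back into their sloping storage set

TASK

Put the red house and the blue fish biscuit cutters away in the sloping storage stand: press each one into the cutout of its own shape until it is fully home, its plate flush with the face of the insert, and let go. Leave the other things on the worktop where they are.

Things in the scene. Friction and masses are not known exactly. Their poses are not given: they have to be found in the camera images.
- house_cutter: loose red house-shaped biscuit cutter, about 100 g: plate 18 mm thick, lying flat, a raised grip bar on top. Origin: centre of the underside, below mid-grip; z up to the grip. Outline 90 mm long: floor edge x = -44, roof tip x = +46; walls at y = +/-36 up to x = +18. Lowest 6 mm of the edge taper in by 2.5 mm as lead-in.
- house_grip (a point): middle of the top of the red cutter's grip bar, 46 mm above the cutter's underside. The bar is 60 mm long (cutter's x), 20 mm wide (cutter's y) and rises 28 mm above the plate.
- fish_cutter: loose blue fish-shaped biscuit cutter, about 100 g: plate 18 mm thick, lying flat, a raised grip bar on top. Origin: centre of the underside, below mid-grip; z up to the grip. Outline 99 mm long: tail edge x = -53 (54 wide), waist 26 wide at x = -34, body y = +/-31, nose x = +46. Lowest 6 mm of the edge taper in by 2.5 mm as lead-in.
- fish_grip (a point): middle of the top of the blue cutter's grip bar, 46 mm above the cutter's underside. The bar is 60 mm long (cutter's x), 20 mm wide (cutter's y) and rises 28 mm above the plate.
- house_pocket: house-shaped cutout, the left, nearer one in the pale grey insert, fixed to the stand, 18 mm deep. Origin on its floor: the red cutter's origin and axes coincide with it when home. x up the slope (roof upslope), y left along the row, z square out of the face. 1.5 mm larger than the cutter all round.
- house_mouth (a point): centre of the house cutout's mouth, in the insert's face, 18 mm above its floor. Inside, a sprung rib on each flank (y + and -) 10 mm above the floor grips the cutter: it drops in only until its underside is about 8 mm off the floor, and must be pushed home square to the face with 5 to 12 N; friction holds it.
- fish_pocket: fish-shaped cutout, the right, farther one in the pale grey insert, fixed to the stand, 18 mm deep. Origin on its floor: the blue cutter's origin and axes coincide with it when home. x up the slope (nose upslope), y left along the row, z square out of the face. 1.5 mm larger than the cutter all round.
- fish_mouth (a point): centre of the fish cutout's mouth, in the insert's face, 18 mm above its floor. Inside, a sprung rib on each flank (y + and -) 10 mm above the floor grips the cutter: it drops in only until its underside is about 8 mm off the floor, and must be pushed home square to the face with 5 to 12 N; friction holds it.
- stand: fixed wooden wedge, 123 x 232 mm; its pale grey insert slopes 30 degrees, the face looking up and to the robot's near right. Origin: centre of its foot; x to its high back, y along the row, z up. Face 30 to 95 mm high. House cutout at y = +54, fish at y = -54 mm. Rim 8 mm wide, 2 mm above the face. Wall cabinets hang 0.5 m above the worktop beyond about x = 0.6 m.
- lemon: loose lemon, 72x55x56 mm, bystander; origin at the centre of its underside
- salt_shaker: loose grey-topped salt shaker, 44 mm across, 90 mm high, bystander; origin at the centre of its foot
- tin: loose small food tin, 57 mm across, 72 mm high, bystander; origin at the centre of its foot
Not all that is in view belongs to the job. Of the things that look like the fish_cutter, the larger one is meant.

How it is judged:
By the outcome, as a careful person would: the job done as asked, in the order asked, and still so for the second after the job is handed in, with the robot touching nothing.
It also fails if it takes over 64 s, if anything falls off the work surface, if the arm or the gripper's body presses on something with over 40 N, if the wrist force passes 120 N, or if a joint passes its speed limit or range.

ROBOT

A 6-joint arm with a two-finger parallel gripper is mounted at the origin on a cart in front of the work surface, level with it; the furniture and walls round the work are solid. World frame = base frame: x ahead of the robot, y to its left, z up, the work surface at z = 0. Lengths are in m, angles in degrees, forces in N, time in s.
With the tool pointing down it reaches from about 0.375 to 0.75 m from the base axis. Payload 9 kg.
Tool frame: the origin (TCP) lies on the centre line of the jaws, within the pads' length; the fingertips stand 11 mm ahead of it and the grasp point (between the pads) lies 8 mm behind it; z points along the fingers, y is the line along which they close (so a half turn about z gives the same grasp; the last joint's range is limited). The gripper opens to 85 mm and grips with 20 to 120 N. Pads are 22 mm wide; open, the fingers measure 114 mm over their backs; the gripper's body (76 mm by 85 mm) begins 54 mm behind the grasp point. The pads swing forward as they close: fully open they stand 13 mm farther back than shut.
Start: joints at [-76.816, 5.964, 5.575, 89.605, 0, 77.527], TCP at [0.26, -0.541, 0.242] pointing down, gripper open.
Joint ranges: [-171.21, 171.21], [-48.23, 106.86], [-62.78, 66.21], [-105.2, 120.99], [-86.42, 89.51], [-180, 180]. Speed limits (degrees/s): [127.2, 127.2, 147.25, 180, 180, 180].

INTERFACE

Orientations are given as [roll, pitch, yaw] about the fixed x, y, z axes, in that order (R = Rz(yaw) Ry(pitch) Rx(roll)).
In Python, from cell import get_obs, capture, camera_info, sign_off gives the robot as it stands. The module is installed in compiled form; this text tells all that it offers.
- The arm moves only by the shell command python3 -m pendant 'ROWS' [FORCE]. ROWS is JSON, a list of rows, each a list of 5 numbers: the opening, from 0 (shut) to 1 (fully open), then the shift along the tool's x, y, z as a fraction of full scale, then the turn about the tool's z as a fraction of full scale. In form: [[jaw, x, y, z, spin], ...]. A call has 1 to 10 rows; each row is the pose to reach, as a shift and turn from the pose commanded when the call began, along the tool's axes at that moment; what a row does not reach only later rows make up. Full scale, the value 1, is 0.1 m for a shift and 60 degrees for a turn. A row lasts 1/12 s, in which the tool goes at most 41.7 mm and 7.16 degrees, less where a joint would pass 70% of its speed; a pose out of reach is approached as far as the arm can. A call with a number of a shift or a turn outside -1 to 1 is refused whole. A call with a gripper value outside its range is refused whole. The fingers move at their own pace and stop on an object; FORCE is the grip in N (left out, the last holds). Time passes only in rows, so rows that repeat a pose let the fingers close. It gives the time, the measured TCP pose, the force, the opening and the grip force at its end, in the units of the state.
- get_obs(): the state, without advancing time (a new reading comes with each control period).
- capture(name): name is "scene" or "top" or "wrist"; returns the picture (384x512x3 uint8, red, green, blue); there is no depth.
- camera_info(name): a dict with "mtx" (3x3 intrinsics, pixels), "camera_from_world" (4x4, takes a point from world to camera coordinates); the wrist camera has in their place "mount" (4x4, takes a point from camera to tool coordinates, whose origin is the TCP and whose axes are the flange's). Camera axes: x right, y down, z forward; pixel columns grow to the right and rows downward; lengths in m; the calibration is good to about 2 mm. A picture is of the moment at which its call begins: read the wrist's pose just before it. camera_info takes no time and is no camera call.
- sign_off(): hands the job in; it is judged then, once.
The state is a dict: "clock": time; "qpos": joint angles; "dq": joint speeds; "effort": joint torques, N m; "eef_pos": TCP position; "tool_rot": TCP orientation; "ft_force": force on the tool from outside, world axes, zero at the start; "wrist_torque": the same for the moment, N m; "gripper_width": finger opening in m; "grasp_force": force on a finger pad.
Only numpy, scipy, OpenCV 4.12 (cv2) and the standard library are available. Lean on these libraries where they do the work, as an engineer would, in place of code of your own. Each camera call takes 0.05 s, during which the arm holds its last target. There are 200 camera calls.

## Working session

There is one attempt and no reset: what is moved stays moved. The work goes in short steps, Python scripts to look and compute and a shell command to move; the robot and the scene stay as the last step left them, time stands still between calls to the robot, and variables do not carry over. Pictures are saved under pics/ and viewed, at most 10 in all, crops included, and the job is handed in when it is done.

```bash
mkdir -p pics; python3 - <<'E'
from cell import *
import cv2,numpy as np
a=capture("scene");b=capture("top")
cv2.imwrite("pics/scene.png",a[:,:,::-1]);cv2.imwrite("pics/top.png",b[:,:,::-1])
im=np.hstack([a,b])[:,:,::-1]
cv2.imwrite("pics/both.png",cv2.resize(im,(800,300)))
for n in("scene","top","wrist"):print(n,camera_info(n))
print(get_obs())
E
```

```text
scene {'mtx': array([[436.15660036,   0.        , 257.67390198],
       [  0.        , 436.15660036, 193.30984297],
       [  0.        ,   0.        ,   1.        ]]), 'camera_from_world': array([[-0.46893698, -0.8832283 ,  0.00242545,  0.34700367],
       [-0.55393137,  0.29196053, -0.77969166,  0.34531715],
       [ 0.68793761, -0.36696978, -0.62615895,  0.84322889],
       [ 0.        ,  0.        ,  0.        ,  1.        ]])}
top {'mtx': array([[412.40147739,   0.        , 254.08630064],
       [  0.        , 412.40147739, 186.97510873],
       [  0.        ,   0.        ,   1.        ]]), 'camera_from_world': array([[-0.00603535, -0.99994998,  0.00797535,  0.09688552],
       [-0.99651859,  0.00535107, -0.0831989 ,  0.57798899],
       [ 0.08315207, -0.00844972, -0.99650105,  1.30713457],
       [ 0.        ,  0.        ,  0.        ,  1.        ]])}
wrist {'mtx': array([[266.56591378,   0.        , 255.38930882],
       [  0.        , 266.56591378, 187.79862124],
       [  0.        ,   0.        ,   1.        ]]), 'mount': array([[ 4.38723463e-04, -9.44169738e-01, -3.2945912
[... 271 characters left out ...]
1.00000000e+00]])}
{'clock': 0.1, 'qpos': array([-7.68173703e+01,  5.99389609e+00,  5.53136173e+00,  8.96041525e+01,
       -1.70276773e-03,  7.75260146e+01]), 'dq': array([-0.02730491, -0.10288087,  0.07757693,  0.17576342, -0.02696507,
       -0.04436049]), 'effort': array([ 7.34188361e-03, -5.58207250e+01,  5.04719853e+01,  1.31994553e-02,
       -2.70118317e-04,  7.92713138e-06]), 'eef_pos': array([ 0.25971386, -0.54056352,  0.2416119 ]), 'tool_rot': array([-1.79934520e+02, -1.27415325e-02,  2.56566088e+01]), 'ft_force': array([-0.43602192,  0.17585712, -0.30410442]), 'wrist_torque': array([ 0.00316127, -0.01900016,  0.0204074 ]), 'grasp_force': 0.0, 'gripper_width': 0.08545971166268103}
```

View pics/top.png

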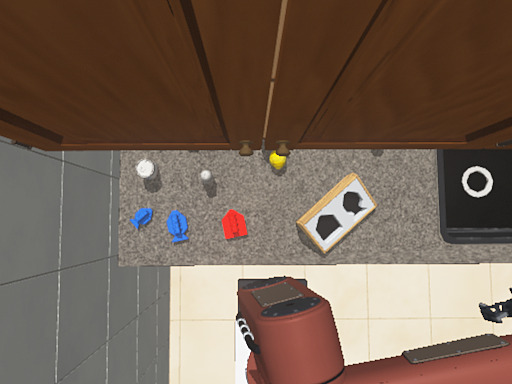

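View pics/scene.png

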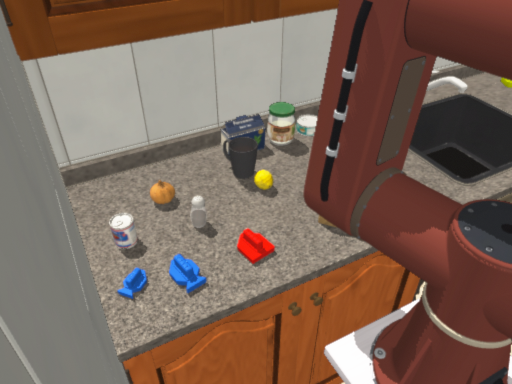

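Top view: red house at (234,224), large blue fish at (177,226), small blue fish decoy at (142,217), stand at (336,212). The candidates for the fish are (177,226) and (142,217), and I choose the larger, (177,226). For the house, only (234,224) is red.

```bash
cat > h.py <<'E'
from cell import *
import cv2,numpy as np
from scipy.spatial.transform import Rotation as R
def cam(name,o=None):
    "returns K, world_from_cam"
    c=camera_info(name)
    if name!="wrist": return c["mtx"],np.linalg.inv(c["camera_from_world"])
    o=o or get_obs();T=np.eye(4);T[:3,:3]=R.from_euler("xyz",o["tool_rot"],degrees=True).as_matrix();T[:3,3]=o["eef_pos"]
    return c["mtx"],T@c["mount"]
def rays(cm,px):
    K,W=cm;p=np.c_[np.atleast_2d(px),np.ones(len(np.atleast_2d(px)))]
    d=p@np.linalg.inv(K).T@W[:3,:3].T
    return W[:3,3],d/np.linalg.norm(d,axis=1)[:,None]
def onplane(cm,px,z,n=(0,0,1)):
    "plane n.p = z"
    n=np.array(n,float);o,d=rays(cm,px);return o+d*((z-n@o)/(d@n))[:,None]
def tri(c1,p1,c2,p2):
    o1,d1=rays(c1,p1);o2,d2=rays(c2,p2);out=[]
    for a,b in zip(d1,d2):
        t,_,_,_=np.linalg.lstsq(np.c_[a,-b],o2-o1,rcond=None)
        q1,q2=o1+t[0]*a,o2+t[1]*b;out.append(np.r_[(q1+q2)/2,np.linalg.norm(q1-q2)])
    return np.array(out)
def mask(im,col):
    H=cv2.cvtColor(im,cv2.COLOR_RGB2HSV);h,s,v=cv2.split(H)
    m=((h<6)|(h>174))&(s>200)&(v>90) if col=="red" else (h>100)&(h<125)&(s>160)&(v>60)
    return m.astype(np.uint8)
def blobs(m,amin=60):
    c,_=cv2.findContours(m,cv2.RETR_EXTERNAL,cv2.CHAIN_APPROX_NONE)
    return sorted([k for k in c if cv2.contourArea(k)>amin],key=cv2.contourArea,reverse=True)
def grab(name):
    o=get_obs();c=cam(name,o);return capture(name),c
E
python3 - <<'E'
from h import *
for col in("red","blue"):
  for n in("top","scene"):
    im=cv2.imread(f"pics/{n}.png")[:,:,::-1].copy();c=cam(n)
    for k in blobs(mask(im,col)):
      r=cv2.minAreaRect(k);m=cv2.moments(k);p=[m["m10"]/m["m00"],m["m01"]/m["m00"]]
      print(col,n,np.round(p),cv2.contourArea(k),np.round(r[1]),r[2],onplane(c,p,.02).round(3))
print("stand",onplane(cam("top"),[[336,212],[327,228],[353,203],[298,222],[325,251],[376,208],[354,173]],.06).round(3))
E
```

```text
red top [233. 224.] 410.5 [26. 21.] 78.69007110595703 [[0.461 0.161 0.02 ]]
red scene [254. 246.] 706.5 [35. 26.] 41.6335334777832 [[0.449 0.166 0.02 ]]
blue top [177. 225.] 406.0 [30. 19.] 75.96376037597656 [[0.457 0.341 0.02 ]]
blue top [142. 216.] 210.0 [13. 23.] 45.0 [[0.486 0.454 0.02 ]]
blue scene [186. 273.] 744.5 [39. 25.] 45.0 [[0.445 0.346 0.02 ]]
blue scene [133. 283.] 430.5 [18. 33.] 36.869895935058594 [[0.473 0.46  0.02 ]]
stand [[ 0.496 -0.162  0.06 ]
 [ 0.446 -0.133  0.06 ]
 [ 0.523 -0.216  0.06 ]
 [ 0.465 -0.042  0.06 ]
 [ 0.375 -0.125  0.06 ]
 [ 0.507 -0.288  0.06 ]
 [ 0.618 -0.221  0.06 ]]
```

```bash
cat >> h.py <<'E'
def plan(p,yaw,n,o=None,start=None):
    "print n successive (x,y,z,spin) calls from the present pose to p,yaw (yaw unwrapped)"
    if start is None:
        o=get_obs();start=(o["eef_pos"],o["tool_rot"][2])
    q,y=np.array(start[0]),start[1];dp=(np.array(p)-q)/n;dy=(yaw-y)/n
    for i in range(n):
        a=np.radians(y);c,s=np.cos(a),np.sin(a)
        sh=[c*dp[0]+s*dp[1],s*dp[0]-c*dp[1],-dp[2]]
        print(np.round(np.array(sh)/.1,3),round(-dy/60,3),"mm/row lim: rows>=",int(np.ceil(max(np.linalg.norm(dp)/.0417,abs(dy)/7.16))));y+=dy
E
python3 - <<'E'
from h import *
plan([.47,-.18,.23],223,4)
E
```

```text
[ 0.864 -0.585  0.029] -0.822 mm/row lim: rows>= 7
[1.007 0.274 0.029] -0.822 mm/row lim: rows>= 7
[0.448 0.942 0.029] -0.822 mm/row lim: rows>= 7
[-0.423  0.954  0.029] -0.822 mm/row lim: rows>= 7
```

```bash

python3 -m pendant '[[1,0.86,-0.58,0.03,-0.82],[1,0.86,-0.58,0.03,-0.82],[1,0.86,-0.58,0.03,-0.82],[1,0.86,-0.58,0.03,-0.82],[1,0.86,-0.58,0.03,-0.82],[1,0.86,-0.58,0.03,-0.82],[1,0.86,-0.58,0.03,-0.82],[1,0.86,-0.58,0.03,-0.82]]'
python3 -m pendant '[[1,1,0.27,0.03,-0.82],[1,1,0.27,0.03,-0.82],[1,1,0.27,0.03,-0.82],[1,1,0.27,0.03,-0.82],[1,1,0.27,0.03,-0.82],[1,1,0.27,0.03,-0.82],[1,1,0.27,0.03,-0.82],[1,1,0.27,0.03,-0.82]]'
python3 -c "
from h import *
plan([.47,-.18,.23],223-360,2)"
```

```text
clock: 0.77
eef_pos: [0.3122, -0.4511, 0.239]
tool_rot: [-180.0, -0.0, 75.1]
ft_force: [0.4, 0.2, -0.9]
gripper_width: 0.0857
grasp_force: 0.0
clock: 1.43
eef_pos: [0.3644, -0.3618, 0.2361]
tool_rot: [-180.0, -0.0, 124.1]
ft_force: [-0.5, 0.5, 0.8]
gripper_width: 0.0854
grasp_force: 0.0
[0.456 0.947 0.031] 2.176 mm/row lim: rows>= 19
[ 0.423 -0.962  0.031] 2.176 mm/row lim: rows>= 19
```

```bash

python3 -m pendant '[[1,0.45,0.95,0.03,-0.82],[1,0.45,0.95,0.03,-0.82],[1,0.45,0.95,0.03,-0.82],[1,0.45,0.95,0.03,-0.82],[1,0.45,0.95,0.03,-0.82],[1,0.45,0.95,0.03,-0.82],[1,0.45,0.95,0.03,-0.82],[1,0.45,0.95,0.03,-0.82]]'
python3 -m pendant '[[1,-0.42,0.95,0.03,-0.82],[1,-0.42,0.95,0.03,-0.82],[1,-0.42,0.95,0.03,-0.82],[1,-0.42,0.95,0.03,-0.82],[1,-0.42,0.95,0.03,-0.82],[1,-0.42,0.95,0.03,-0.82],[1,-0.42,0.95,0.03,-0.82],[1,-0.42,0.95,0.03,-0.82],[1,-0.42,0.95,0.03,-0.82]]'
python3 -c "
from h import *
im,c=grab('wrist');cv2.imwrite('pics/w1.png',im[:,:,::-1]);np.savez('w1.npz',K=c[0],W=c[1]);print(get_obs()['qpos'])"
```

```text
clock: 2.1
eef_pos: [0.4179, -0.2713, 0.2332]
tool_rot: [180.0, -0.0, 173.2]
ft_force: [0.3, -0.3, 0.9]
gripper_width: 0.0857
grasp_force: 0.0
clock: 2.85
eef_pos: [0.4707, -0.1821, 0.2302]
tool_rot: [180.0, -0.0, -138.1]
ft_force: [0.4, 0.3, -0.3]
gripper_width: 0.0851
grasp_force: 0.0
[-3.60256050e+01 -1.08646500e+01 -1.20734675e+01  8.87956736e+01
 -2.89669126e-03 -7.80060150e+01]
```

View pics/w1.png

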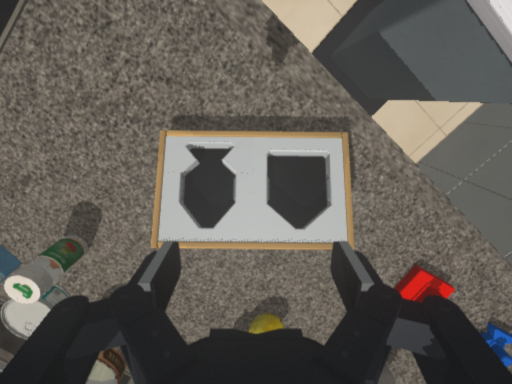

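```bash

python3 -m pendant '[[1,-0.3,-0.4,0.4,0],[1,-0.3,-0.4,0.4,0],[1,-0.3,-0.4,0.4,0],[1,-0.3,-0.4,0.4,0]]'
python3 -c "
from h import *
im,c=grab('wrist');cv2.imwrite('pics/w2.png',im[:,:,::-1]);np.savez('w2.npz',K=c[0],W=c[1])
a=cv2.imread('pics/w1.png')[120:255,145:360]
b=im[:,:,::-1][0:255]
print(c[1][:3,3])
cv2.imwrite('pics/c1.png',np.vstack([cv2.resize(a,None,fx=2.3,fy=2.3,interpolation=cv2.INTER_CUBIC)[:, :494],cv2.resize(b,(494,246))]))"
```

```text
clock: 3.23
eef_pos: [0.5195, -0.1909, 0.1891]
tool_rot: [179.9, -0.0, -137.8]
ft_force: [-0.2, 0.2, 1.0]
gripper_width: 0.0854
grasp_force: 0.0
[ 0.45640942 -0.24819397  0.32105432]
```

View pics/c1.png

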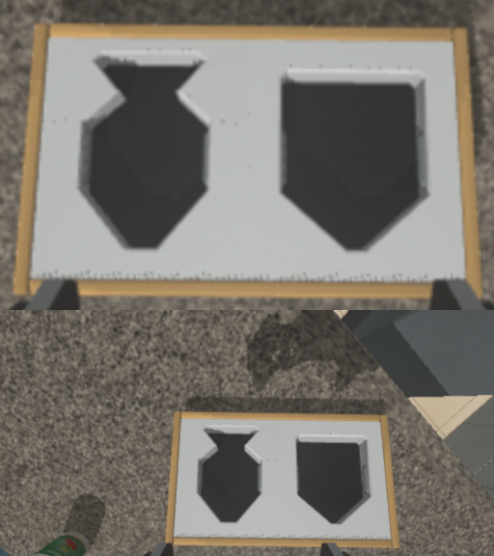

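Crop: both cutouts are clear, nose and roof pointing down in the image (upslope). The pale walls show on the downslope side and the outer flanks. Next I extract the mouth contours (face colour against the rest) and triangulate.

```bash
cat > pk.py <<'E'
from h import *
def holes(f):
    im=cv2.imread(f);H=cv2.cvtColor(im,cv2.COLOR_BGR2HSV);g=cv2.cvtColor(im,cv2.COLOR_BGR2GRAY).astype(int)
    n,l,s,c=cv2.connectedComponentsWithStats(((H[:,:,1]<40)&(g>150)).astype(np.uint8))
    # the insert: component with holes nearest the image centre top
    k=[i for i in range(1,n) if s[i,4]>2500 and s[i,1]+s[i,3]<262 and s[i,2]>100][0]
    x,y,w,h=s[k,:4];roi=l==k;ref=np.median(g[roi]);print(f,s[k],"face grey",ref)
    m=(roi&(abs(g-ref)<9)).astype(np.uint8)[y:y+h,x:x+w]
    m=cv2.morphologyEx(m,cv2.MORPH_CLOSE,np.ones((2,2)))
    cs,hi=cv2.findContours(m,cv2.RETR_CCOMP,cv2.CHAIN_APPROX_NONE)
    hs=sorted([c for c,q in zip(cs,hi[0]) if q[3]>=0],key=cv2.contourArea)[-2:]
    hs=sorted(hs,key=lambda c:c[:,0,0].mean())
    return [c.reshape(-1,2)+[x,y] for c in hs]
if __name__=="__main__":
    V=[]
    for i in(1,2):
        z=np.load(f"w{i}.npz");V.append(((z["K"],z["W"]),holes(f"pics/w{i}.png")))
    for j,nm in enumerate(("fish","house")):
        P=[]
        for c,h in V:
            a=cv2.approxPolyDP(h[j].astype(np.int32),3 if j else 2.5,True)[:,0];P.append(a[np.argsort(np.arctan2(*(a-a.mean(0)).T))])
        print(nm,[p.tolist() for p in P])
        if len(P[0])==len(P[1]): print(tri(V[0][0],P[0],V[1][0],P[1]).round(4))
E
python3 pk.py
```

```text
pics/w1.png [  158   136   189   106 11314] face grey 185.0
pics/w2.png [  180   113   225   124 15848] face grey 182.0
fish [[[188, 143], [195, 161], [185, 148], [180, 173], [178, 203], [199, 230], [213, 231], [237, 204], [238, 174], [224, 162], [236, 147]], [[237, 127], [216, 119], [210, 125], [223, 141], [205, 155], [203, 190], [228, 222], [246, 222], [273, 191], [273, 157], [272, 155], [256, 143], [257, 140], [269, 125]]]
house [[[274, 154], [271, 150], [266, 154], [266, 205], [294, 230], [306, 231], [334, 205], [332, 156], [306, 151]], [[311, 129], [311, 132], [312, 135], [306, 133], [307, 192], [342, 223], [354, 224], [387, 194], [382, 135], [343, 130]]]
```

```bash
cat > fit.py <<'E'
from h import *
C=[(np.load(f"w{i}.npz")["K"],np.load(f"w{i}.npz")["W"]) for i in(1,2)]
A=np.array([[199,230],[213,231],[178,203],[237,204],[180,173],[238,174],[195,161],[224,162],[185,147],[236,147],[266,205],[334,205],[300,231.5],[266,154],[332.5,154]],float)
B=np.array([[228,222],[246,222],[203,190],[273,191],[205,155],[273,157],[223,141],[256.5,142],[210,125],[269,125],[307,193],[387,194],[348,225],[306,132],[382.5,133]],float)
T=tri(C[0],A,C[1],B);P=T[:,:3];print("gap mm",(T[:,3]*1e3).round(1))
m=P.mean(0);n=np.linalg.svd(P-m)[2][2];n*=np.sign(n[2])
print("tilt",np.degrees(np.arccos(n[2])),"up dir",np.degrees(np.arctan2(-n[1],-n[0])),"centroid",m.round(4),"res",((P-m)@n*1e3).round(1))
# yaw from the row axis, tilt 30 given; plane through the centroid, per view
def frame(yaw):
    y=np.radians(yaw);ux=np.r_[np.cos(y)*np.cos(np.pi/6),np.sin(y)*np.cos(np.pi/6),.5];uy=np.r_[-np.sin(y),np.cos(y),0];return ux,uy,np.cross(ux,uy)
rowp=[(0,1),(2,3),(4,5),(6,7),(8,9),(10,11),(13,14)]
for c,px in zip(C+[None],[A,B,None]):
    yaw=43.
    for _ in range(4):
        ux,uy,nn=frame(yaw);Q=P if c is None else onplane(c,px,nn@m,nn)
        ang=[np.degrees(np.arctan2(*(Q[i]-Q[j])[[1,0]]))-90 for i,j in[(10,2),(11,3),(10,3),(11,2)]]
        yaw=np.mean([a if 0<a<90 else (a+180)%360 if 0<(a+180)%360<90 else a-180 for a in ang])
    q=np.c_[(Q-m)@ux,(Q-m)@uy]*1e3
    def org(cp): return m+ux*cp[0]/1e3+uy*cp[1]/1e3
    fx=np.mean([q[[0,1],0].mean()-47.5, q[[8,9],0].mean()+54.5]);fy=q[:10,1].mean()
    hx=np.mean([q[12,0]-47.5, q[[13,14],0].mean()+45.5]);hy=np.mean([q[[10,11],1].mean(),q[[13,14],1].mean()])
    print("yaw",yaw,ang,"\n fish len",q[[0,1],0].mean()-q[[8,9],0].mean(),"wid",q[2,1]-q[3,1],"mouth",org((fx,fy)).round(4),"\n house len",q[12,0]-q[[13,14],0].mean(),"wid",q[10,1]-q[11,1],"mouth",org((hx,hy)).round(4),"sep",hy-fy,hx-fx)
E
python3 fit.py
```

```text
gap mm [0.4 1.2 0.3 0.7 0.1 0.1 0.1 0.6 0.2 1.  0.2 0.4 0.4 1.3 1.4]
tilt 30.689574339557527 up dir 38.2250371490808 centroid [ 0.4946 -0.1864  0.0622] res [-5.4  7.2 -1.   1.5  0.2 -3.   4.2  1.8 -2.9 -5.5 -1.2 -1.  -1.9  6.9
 -0. ]
yaw 40.73037105456453 [np.float64(40.597929668110794), np.float64(41.21844765885422), np.float64(40.011742125834104), np.float64(41.093364765459)] 
 fish len 100.4697037826398 wid -68.88738866764793 mouth [ 0.5234 -0.2094  0.0661] 
 house len 93.04067288240967 wid -79.80901393245495 mouth [ 0.4515 -0.1283  0.0652] sep 108.33399791047036 -1.6933161573938165
yaw 40.12420850119518 [np.float64(40.37816065710962), np.float64(40.50838246580696), np.float64(38.8731082777108), np.float64(40.73718260415333)] 
 fish len 99.66020625314232 wid -68.88779723549754 mouth [ 0.5231 -0.2099  0.066 ] 
 house len 95.13176218711726 wid -79.79453899933284 mouth [ 0.4516 -0.1288  0.0646] sep 108.11798337371272 -2.7703899393582674
yaw 39.469205427333065 [np.float64(40.02464128928338), np.float64(39.99112546519379), np.float64(37.363379972598324), np.float64(40.49767498225677)] 
 fish len 101.75133610538336 wid -68.67203222165196 mouth [ 0.5226 -0.2102  0.0659] 
 house len 93.36685030727492 wid -80.76246622657332 mouth [ 0.4518 -0.1281  0.0645] sep 108.42966844870796 -2.8365580747638504
```

```bash
cat > rim.py <<'E'
from h import *
from fit import frame
m=np.array([.4946,-.1864,.0622])
for i in(1,2):
    z=np.load(f"w{i}.npz");c=(z["K"],z["W"]);im=cv2.imread(f"pics/w{i}.png");H=cv2.cvtColor(im,cv2.COLOR_BGR2HSV);h,s,v=cv2.split(H)
    wood=((h>8)&(h<28)&(s>90)&(v>90)).astype(np.uint8)
    ws=blobs(wood,200);k=[k for k in ws if cv2.boundingRect(k)[2]>150][0];x,y,w,hh=cv2.boundingRect(k);print(x,y,w,hh)
    cols=np.arange(x+15,x+w-15);rows=np.arange(y+15,y+hh-20)
    top=[];L=[];Rr=[];bot=[]
    for cc in cols:
        r=np.flatnonzero(wood[y:y+25,cc]);
        if len(r): top.append([cc,y+r.min()-.5])
        r=np.flatnonzero(wood[y+hh-14:y+hh+2,cc]);
        if len(r): bot.append([cc,y+hh-14+r.min()-.5])
    for rr in rows:
        r=np.flatnonzero(wood[rr,x:x+25]);
        if len(r): L.append([x+r.min()-.5,rr])
        r=np.flatnonzero(wood[rr,x+w-25:x+w]);
        if len(r): Rr.append([x+w-25+r.max()+.5,rr])
    def line(p):
        p=np.array(p,np.float32);vx,vy,x0,y0=cv2.fitLine(p,cv2.DIST_HUBER,0,.01,.01).ravel();return np.array([[x0-40*vx,y0-40*vy],[x0+40*vx,y0+40*vy]]),[x0,y0]
    yaw=40.4
    for _ in range(4):
        ux,uy,n=frame(yaw);E={}
        for nm,p in(("top",top),("bot",bot),("L",L),("R",Rr)):
            e,_c=line(p);E[nm]=onplane(c,e,n@m+(.002 if nm!="bot" else .002),n)
        d=E["top"][0]-E["top"][1];yaw=np.degrees(np.arctan2(d[1],d[0]))-90;yaw=(yaw+90)%180-90 
    q={k:(np.c_[(v-m)@ux,(v-m)@uy]*1e3).round(1).tolist() for k,v in E.items()}
    dl=[np.degrees(np.arctan2((v[1]-v[0])@uy,(v[1]-v[0])@ux)) for v in(E["L"],E["R"],E["bot"])]
    print(i,"yaw top",yaw,"L,R,bot rel",np.round(dl,1),q)
E
python3 rim.py | grep -v gap
```

```text
tilt 30.689574339557527 up dir 38.2250371490808 centroid [ 0.4946 -0.1864  0.0622] res [-5.4  7.2 -1.   1.5  0.2 -3.   4.2  1.8 -2.9 -5.5 -1.2 -1.  -1.9  6.9
 -0. ]
yaw 40.73037105456453 [np.float64(40.597929668110794), np.float64(41.21844765885422), np.float64(40.011742125834104), np.float64(41.093364765459)] 
 fish len 100.4697037826398 wid -68.88738866764793 mouth [ 0.5234 -0.2094  0.0661] 
 house len 93.04067288240967 wid -79.80901393245495 mouth [ 0.4515 -0.1283  0.0652] sep 108.33399791047036 -1.6933161573938165
yaw 40.12420850119518 [np.float64(40.37816065710962), np.float64(40.50838246580696), np.float64(38.8731082777108), np.float64(40.73718260415333)] 
 fish len 99.66020625314232 wid -68.88779723549754 mouth [ 0.5231 -0.2099  0.066 ] 
 house len 95.13176218711726 wid -79.79453899933284 mouth [ 0.4516 -0.1288  0.0646] sep 108.11798337371272 -2.7703899393582674
yaw 39.469205427333065 [np.float64(40.02464128928338), np.float64(39.99112546519379), np.float64(37.363379972598324), np.float64(40.49767498225677)] 
 fish len 101.75133610538336 wid -68.67203222165196 mouth [ 0.5226 -0.2102  0.0659] 
 house len 93.36685030727492 wid -80.76246622657332 mouth [ 0.4518 -0.1281  0.0645] sep 108.42966844870796 -2.8365580747638504
151 130 204 119
1 yaw top 41.1757276379189 L,R,bot rel [-179.9   -0.    90.2] {'top': [[-67.4, -5.6], [-67.4, 92.6]], 'bot': [[66.8, -10.4], [66.5, 80.3]], 'L': [[43.1, -98.3], [-53.4, -98.5]], 'R': [[-48.5, 131.9], [47.7, 131.8]]}
171 105 243 142
2 yaw top 41.28373442620497 L,R,bot rel [-180.    0.   90.] {'top': [[-67.2, -24.0], [-67.2, 59.6]], 'bot': [[66.9, -28.3], [66.9, 47.7]], 'L': [[45.6, -98.5], [-35.7, -98.6]], 'R': [[-39.6, 131.5], [42.3, 131.6]]}
```

```bash
python3 -c "
from h import *
o=get_obs();plan([.42,.2,.22],195,4,start=(o['eef_pos'],o['tool_rot'][2]+360))"
```

```text
[-0.473  0.891 -0.074] 0.114 mm/row lim: rows>= 3
[-0.364  0.941 -0.074] 0.114 mm/row lim: rows>= 3
[-0.25   0.977 -0.074] 0.114 mm/row lim: rows>= 3
[-0.132  1.    -0.074] 0.114 mm/row lim: rows>= 3
```

```bash

python3 -m pendant '[[1,-0.47,0.89,-0.07,0.11],[1,-0.47,0.89,-0.07,0.11],[1,-0.47,0.89,-0.07,0.11]]' >/dev/null
python3 -m pendant '[[1,-0.36,0.94,-0.07,0.11],[1,-0.36,0.94,-0.07,0.11],[1,-0.36,0.94,-0.07,0.11]]' >/dev/null
python3 -m pendant '[[1,-0.25,0.98,-0.07,0.11],[1,-0.25,0.98,-0.07,0.11],[1,-0.25,0.98,-0.07,0.11]]' >/dev/null
python3 -m pendant '[[1,-0.13,1,-0.07,0.11],[1,-0.13,1,-0.07,0.11],[1,-0.13,1,-0.07,0.11],[1,-0.13,1,-0.07,0.11],[1,-0.13,1,-0.07,0.11]]'
python3 -c "
from h import *
im,c=grab('wrist');cv2.imwrite('pics/w3.png',im[:,:,::-1]);np.savez('w3.npz',K=c[0],W=c[1]);print(get_obs()['qpos'])"
python3 -m pendant '[[1,0,1,0.2,0],[1,0,1,0.2,0],[1,0,1,0.2,0],[1,0,1,0.2,0],[1,0,1,0.2,0]]'
python3 -c "
from h import *
im,c=grab('wrist');cv2.imwrite('pics/w4.png',im[:,:,::-1]);np.savez('w4.npz',K=c[0],W=c[1]);
cv2.imwrite('pics/c2.png',np.vstack([cv2.imread('pics/w3.png'),im[:,:,::-1]])[:,:].copy()) 
for i in (3,4):
  q=cv2.imread(f'pics/w{i}.png');rgb=q[:,:,::-1].copy()
  for col in('red','blue'):
    for k in blobs(mask(rgb,col)): print(i,col,cv2.contourArea(k),cv2.boundingRect(k))
cv2.imwrite('pics/c2.png',np.hstack([cv2.resize(cv2.imread(f'pics/w{i}.png'),(400,300)) for i in(3,4)]))"
```

```text
clock: 4.45
eef_pos: [0.4156, 0.1991, 0.2195]
tool_rot: [-180.0, 0.1, -163.9]
ft_force: [-0.2, -0.1, 0.7]
gripper_width: 0.085
grasp_force: 0.0
[ 9.16902539e+00 -1.89861699e+01 -2.00640181e+01  8.88322732e+01
 -2.62476379e-02 -6.85654478e+00]
clock: 4.92
eef_pos: [0.3884, 0.2939, 0.1982]
tool_rot: [-180.0, -0.0, -164.0]
ft_force: [0.0, -0.5, -0.5]
gripper_width: 0.0852
grasp_force: 0.0
3 red 1441.5 (193, 156, 33, 63)
3 red 641.0 (225, 158, 23, 57)
3 blue 1889.0 (324, 185, 50, 66)
3 blue 1126.5 (386, 236, 53, 36)
4 red 3241.5 (107, 160, 62, 68)
4 blue 2380.5 (254, 190, 49, 71)
4 blue 152.0 (363, 244, 15, 21)
4 blue 68.0 (324, 259, 8, 18)
```

View pics/c2.png

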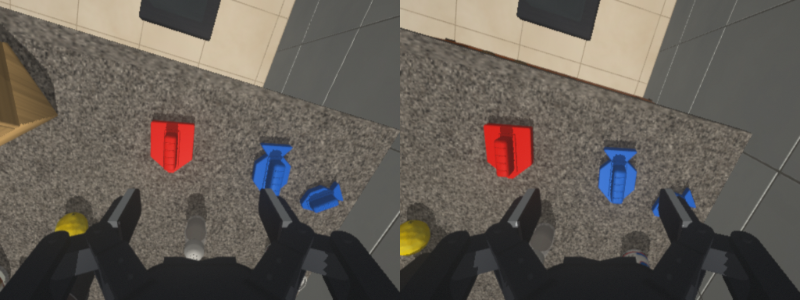

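Left is w3, right is w4: red house at (172,147) and (508,150) in this half-scale picture, large fish at (272,170) and (618,177), small decoy to its right. Close crop next, to confirm the choice and pick features.

```bash
python3 -c "
import cv2,numpy as np
f=lambda n,x,y:cv2.resize(cv2.imread(f'pics/w{n}.png')[y:y+90,x:x+80],None,fx=5,fy=5,interpolation=cv2.INTER_CUBIC)[:, :]
a=np.hstack([f(3,183,145),f(4,97,150)]);b=np.hstack([f(3,315,175),f(4,240,180)])
im=np.vstack([a,b]);print(im.shape);cv2.imwrite('pics/c3.png',cv2.resize(im,None,fx=.66,fy=.66,interpolation=cv2.INTER_AREA))"
```

```text
(900, 800, 3)
```

View pics/c3.png

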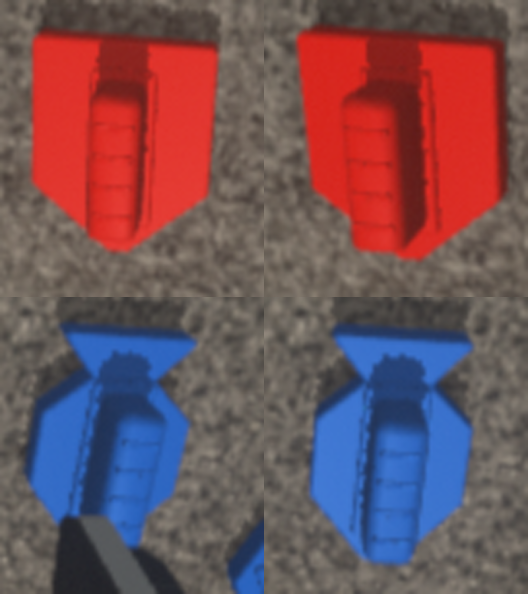

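Crop: the left/right pairs show the red house and the large blue fish, with grip bars and plate corners clear; the choice is confirmed. I use the corner picks from it below.

```bash
cat > cut.py <<'E'
from h import *
C={i:(np.load(f"w{i}.npz")["K"],np.load(f"w{i}.npz")["W"]) for i in(3,4)}
def px(l,ox,oy): return np.array(l,float)/3.3+[ox,oy]
# house plate: floor L,R, wall-end L,R ; bar: topL,topR,botL,botR (crop pixels)
h3=px([[35,38],[216,44],[33,187],[208,193]],183,145);h4=px([[36,33],[234,42],[49,190],[236,193]],97,150)
b3=px([[92,95],[138,97],[90,238],[133,240]],183,145);b4=px([[81,100],[129,98],[91,248],[138,245]],97,150)
f3=px([[118,115],[162,122]],315,175);f4=px([[114,118],[163,122],[103,262],[146,265]],240,180)
g4=px([[47,200],[52,117],[206,132],[198,207]],240,180) # fish body corners L-low,L-up,R-up,R-low
ang=lambda a,b:np.degrees(np.arctan2(b[1]-a[1],b[0]-a[0]))
print("house plate",tri(C[3],h3,C[4],h4).round(4).tolist());print("house bar",tri(C[3],b3,C[4],b4).round(4).tolist())
print("fish bar",tri(C[3],f3,C[4],f4[:2]).round(4).tolist())
for i,h,b in((3,h3,b3),(4,h4,b4)):
    Q=onplane(C[i],h,.018);B=onplane(C[i],b,.046)
    print(i,"house floor",ang(Q[1],Q[0])-90,"walls",ang(Q[0],Q[2]),ang(Q[1],Q[3]),"bar",ang(B[0],B[2]),ang(B[1],B[3]),"width",np.linalg.norm(Q[0]-Q[1]).round(4),"barmid",B.mean(0).round(4),"floor mid",Q[:2].mean(0).round(4),"barlen",np.linalg.norm(B[0]-B[2]).round(4))
B=onplane(C[4],f4,.046);G=onplane(C[4],g4,.018)
print("fish bar",ang(B[0],B[2]),ang(B[1],B[3]),"mid",B.mean(0).round(4),"body",ang(G[1],G[0]),ang(G[2],G[3]),"body mid y",G.mean(0).round(4),"w",np.linalg.norm(G[1]-G[2]))
for i in(3,4):
  rgb=cv2.imread(f"pics/w{i}.png")[:,:,::-1].copy()
E
python3 cut.py
```

```text
house plate [[0.427, 0.1198, 0.0159, 0.0008], [0.4117, 0.1883, 0.0101, 0.0003], [0.4874, 0.1321, 0.0182, 0.0009], [0.4702, 0.2014, 0.0165, 0.0021]]
house bar [[0.4363, 0.1487, 0.0402, 0.0012], [0.4314, 0.1649, 0.0409, 0.0002], [0.4899, 0.161, 0.0453, 0.0], [0.486, 0.1768, 0.0437, 0.0017]]
fish bar [[0.4324, 0.3305, 0.0388, 0.0017], [0.4306, 0.349, 0.0365, 0.0029]]
3 house floor -165.8066568282598 walls 10.981664080971164 12.608573410940906 bar 12.186802600046072 12.023892601092074 width 0.0698 barmid [0.4598 0.163  0.046 ] floor mid [0.4183 0.1541 0.018 ] barlen 0.057
4 house floor -166.60818737606883 walls 10.306042495105208 10.634837728561557 bar 10.317257700369684 10.994302362370421 width 0.0716 barmid [0.4591 0.1642 0.046 ] floor mid [0.4175 0.1556 0.018 ] barlen 0.0561
fish bar 13.423435401739487 12.269586411978477 mid [0.4559 0.3439 0.046 ] body 12.939561996771749 13.843054735453554 body mid y [0.4587 0.345  0.018 ] w 0.060719886014721024
```

```bash
python3 -c "
from h import *
o=get_obs();y=o['tool_rot'][2]%360;plan([.46,.1635,.09],191.8,2,start=(o['eef_pos'],y))"
```

```text
[-0.163 -0.723  0.543] 0.035 mm/row lim: rows>= 3
[-0.189 -0.716  0.543] 0.035 mm/row lim: rows>= 3
```

```bash

python3 -m pendant '[[0.7,-0.16,-0.72,0.3,0.035],[0.7,-0.16,-0.72,0.54,0.035],[0.7,-0.16,-0.72,0.54,0.035],[0.7,-0.16,-0.72,0.54,0.035]]' 20
python3 -m pendant '[[0.7,-0.19,-0.72,0.54,0.035],[0.7,-0.19,-0.72,0.54,0.035],[0.7,-0.19,-0.72,0.54,0.035],[0.7,-0.19,-0.72,0.54,0.035],[0.7,-0.19,-0.72,0.54,0.035]]'
python3 -c "
from h import *
im,c=grab('wrist');K,W=c
import cell
o=get_obs();y=o['tool_rot'][2]%360;plan([.46,.1635,.037],191.8,1,start=(o['eef_pos'],y))
cv2.imwrite('pics/w5.png',im[:,:,::-1])
for k in blobs(mask(im,'red')): print(cv2.boundingRect(k))"
```

```text
clock: 5.3
eef_pos: [0.4236, 0.2266, 0.1422]
tool_rot: [-180.0, -0.2, -166.3]
ft_force: [0.0, 0.6, -0.7]
gripper_width: 0.0602
grasp_force: 0.0
clock: 5.72
eef_pos: [0.4598, 0.1645, 0.0916]
tool_rot: [180.0, 0.0, -168.2]
ft_force: [0.4, -0.3, 0.8]
gripper_width: 0.0598
grasp_force: 0.0
[ 0.002 -0.015  0.55 ] 0.001 mm/row lim: rows>= 2
(208, 152, 90, 100)
```

View pics/w5.png

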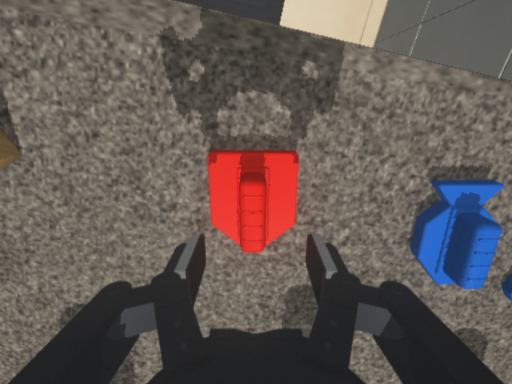

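The house is centred between the fingers (bar at about (253,210)) and aligned. Descend, grip and lift.

```bash

python3 -m pendant '[[0.7,0,-0.01,0.3,0],[0.7,0,-0.01,0.55,0],[0.7,0,-0.01,0.55,0],[0,0,-0.01,0.55,0],[0,0,-0.01,0.55,0],[0,0,-0.01,0.55,0],[0,0,-0.01,0.55,0],[0,0,-0.01,0.55,0]]' 25
python3 -m pendant '[[0,0,0,0,0],[0,0,0,-1,0],[0,0,0,-1,0],[0,0,0,-1,0],[0,0,0,-1,0]]'
python3 -c "
from h import *
o=get_obs();y=o['tool_rot'][2]%360
# web spot: y=+14 on row ; pivot start slope-horizontal -6
C=np.array([.4863,-.1714]);ux=np.array([.752,.659]);uy=np.array([-.659,.752])
p=C+.014*uy-.006*ux;print(p);plan([*p,.14],221.2,4,start=(o['eef_pos'],y))"
```

```text
clock: 6.43
eef_pos: [0.4612, 0.1639, 0.0376]
tool_rot: [-180.0, 0.2, -168.1]
ft_force: [-1.9, 0.6, 7.3]
gripper_width: 0.0192
grasp_force: 26.0
clock: 6.85
eef_pos: [0.4627, 0.1638, 0.1415]
tool_rot: [-179.9, 0.5, -168.1]
ft_force: [0.2, 0.7, -1.9]
gripper_width: 0.0196
grasp_force: 25.3
[ 0.472562 -0.164826]
[ 0.145 -0.809  0.004] -0.122 mm/row lim: rows>= 2
[ 0.247 -0.784  0.004] -0.122 mm/row lim: rows>= 2
[ 0.345 -0.746  0.004] -0.122 mm/row lim: rows>= 2
[ 0.437 -0.696  0.004] -0.122 mm/row lim: rows>= 2
```

```bash

python3 -m pendant '[[0,0.14,-0.81,-0.3,-0.12],[0,0.14,-0.81,-0.3,-0.12],[0,0.14,-0.81,-0.3,-0.12]]' >/dev/null
python3 -m pendant '[[0,0.25,-0.78,0,-0.12],[0,0.25,-0.78,0,-0.12],[0,0.25,-0.78,0,-0.12]]'>/dev/null
python3 -m pendant '[[0,0.34,-0.75,0,-0.12],[0,0.34,-0.75,0,-0.12],[0,0.34,-0.75,0,-0.12]]'>/dev/null
python3 -m pendant '[[0,0.44,-0.7,0,-0.12],[0,0.44,-0.7,0,-0.12],[0,0.44,-0.7,0,-0.12],[0,0.44,-0.7,0,-0.12],[0,0.44,-0.7,0,-0.12]]'
python3 -c "
from h import *
o=get_obs();y=o['tool_rot'][2]%360
C=np.array([.4863,-.1714]);ux=np.array([.752,.659]);uy=np.array([-.659,.752])
p=C+.014*uy-.006*ux;plan([*p,.128],221.2,1,start=(o['eef_pos'],y))"
```

```text
clock: 8.02
eef_pos: [0.4687, -0.1653, 0.1649]
tool_rot: [179.9, -0.0, -139.4]
ft_force: [-0.3, 0.8, -1.7]
gripper_width: 0.0195
grasp_force: 25.8
[-0.033 -0.022  0.369] -0.011 mm/row lim: rows>= 1
```

```bash

python3 -m pendant '[[0,-0.03,-0.02,0.37,-0.01],[0,-0.03,-0.02,0.37,-0.01],[0,-0.03,-0.02,0.37,-0.01]]'
python3 -m pendant '[[0,0,0,0.03,0],[0,0,0,0.06,0],[0,0.03,0,0.1,0],[0,0.06,0,0.15,0],[0,0.08,0,0.19,0],[0,0.08,0,0.19,0]]'
python3 -m pendant '[[0,0.02,0,0.05,0],[0,0.03,0,0.1,0],[0,0.03,0,0.12,0],[0,0.03,0,0.12,0]]'

```

```text
clock: 8.27
eef_pos: [0.4714, -0.163, 0.127]
tool_rot: [179.8, -0.1, -138.7]
ft_force: [-0.2, 0.6, -1.2]
gripper_width: 0.0195
grasp_force: 25.8
clock: 8.77
eef_pos: [0.4664, -0.1711, 0.11]
tool_rot: [-179.9, -0.0, -138.8]
ft_force: [-2.2, -1.0, 2.9]
gripper_width: 0.0197
grasp_force: 27.5
clock: 9.1
eef_pos: [0.4636, -0.1736, 0.0982]
tool_rot: [-179.9, -0.2, -138.8]
ft_force: [-7.3, -4.0, 4.0]
gripper_width: 0.0196
grasp_force: 29.6
```

```bash

python3 -m pendant '[[0,0,0,0.02,0],[0,0,0,0.04,0],[0,0,0,0.04,0]]'
python3 -m pendant '[[0,0,0,0.01,0],[0,0,0,0.02,0],[0,0,0,0.02,0]]'
python3 -c "
from h import *
a=capture('scene');b=grab('wrist')[0]
cv2.imwrite('pics/c4.png',np.hstack([a[150:350,250:512],cv2.resize(b,(400,300))[60:260]])[:,:,::-1])"
```

```text
clock: 9.35
eef_pos: [0.4634, -0.174, 0.0944]
tool_rot: [-179.9, -0.2, -138.8]
ft_force: [-10.9, -5.6, 7.8]
gripper_width: 0.0192
grasp_force: 31.1
clock: 9.6
eef_pos: [0.4632, -0.174, 0.0935]
tool_rot: [-179.9, -0.2, -138.8]
ft_force: [-15.8, -4.0, 17.3]
gripper_width: 0.0194
grasp_force: 32.6
```

View pics/c4.png

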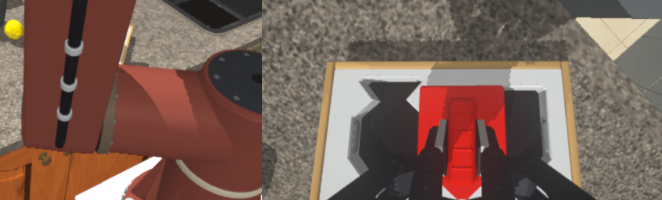

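The crop shows the house lying flat on the web between the cutouts, tilted with the face. Measure where it sits in the grip from this known plane.

```bash
cat > inh.py <<'E'
from h import *
import sys
C=np.array([.4863,-.1714,.0625]);y=np.radians(41.2);c3=np.cos(np.pi/6)
ux=np.r_[np.cos(y)*c3,np.sin(y)*c3,.5];uy=np.r_[-np.sin(y),np.cos(y),0];n=np.cross(ux,uy)
def edges(col,h):
    "edges of the held cutter's top face, lying at h above the insert face; stand coords mm"
    o=get_obs();im,c=grab("wrist");m=mask(im,col);k=blobs(m)[0];x,yy,w,hh=cv2.boundingRect(k);print("bbox",x,yy,w,hh)
    z=lambda px:(np.c_[(lambda q:((q-C)@ux,(q-C)@uy))(onplane(c,px,n@C+h,n))]*1e3).T if 0 else np.c_[(onplane(c,px,n@C+h,n)-C)@ux,(onplane(c,px,n@C+h,n)-C)@uy]*1e3
    top=z(np.array([[q,yy+np.flatnonzero(m[yy:yy+hh,q]).min()-.5] for q in range(x+4,x+w-4)]))
    print("floor/tail edge x: median",np.median(top[:,0]).round(1),"slope deg",np.degrees(np.polyfit(top[:,1],top[:,0],1)[0]).round(2))
    r=range(yy+6,yy+int(hh*.45))
    L=z(np.array([[x+np.flatnonzero(m[q,x:x+w]).min()-.5,q] for q in r]));Rr=z(np.array([[x+np.flatnonzero(m[q,x:x+w]).max()+.5,q] for q in r]))
    print("L y",np.median(L[:,1]).round(1),"R y",np.median(Rr[:,1]).round(1), "widest",L[:,1].min().round(1),Rr[:,1].max().round(1))
    t=o["eef_pos"]-C;print("tcp in stand coords x,y,n:",(t@ux*1e3).round(1),(t@uy*1e3).round(1),(t@n*1e3).round(1),o["tool_rot"][2])
E
python3 -c "
from inh import *
edges('red',.018)"
```

```text
bbox 231 222 50 109
floor/tail edge x: median -18.8 slope deg -40.69
L y 2.7 R y 24.4 widest 2.5 25.8
tcp in stand coords x,y,n: -1.0 13.2 36.4 -138.80714317353176
```

```bash
sed -i 's/((h<6)|(h>174))&(s>200)&(v>90)/((h<8)|(h>172))\&(s>150)\&(v>50)/' h.py; python3 -c "
from inh import *
edges('red',.018)"
```

```text
bbox 198 187 116 146
floor/tail edge x: median -43.5 slope deg -0.17
L y -22.6 R y 49.6 widest -23.2 50.1
tcp in stand coords x,y,n: -1.0 13.2 36.4 -138.8076509322411
```

```bash

python3 -m pendant '[[0,0.02,0,-0.04,0],[0,0.035,0,-0.06,0],[0,0.035,0.2,-0.06,0],[0,0.035,0.405,-0.06,0],[0,0.035,0.405,-0.06,0],[0,0.035,0.405,-0.06,0]]' 60
python3 -c "
from inh import *
edges('red',.024)"
python3 -m pendant '[[0,-0.015,0,0.026,0],[0,-0.03,0,0.052,0],[0,-0.045,0,0.078,0],[0,-0.06,0,0.104,0],[0,-0.06,0,0.104,0]]'
```

```text
clock: 10.3
eef_pos: [0.4349, -0.1438, 0.0974]
tool_rot: [-180.0, 0.0, -138.7]
ft_force: [-0.0, -1.3, -1.6]
gripper_width: 0.0186
grasp_force: 59.0
bbox 199 187 113 144
floor/tail edge x: median -42.3 slope deg -0.2
L y 19.6 R y 90.0 widest 19.3 90.4
tcp in stand coords x,y,n: -0.4 54.6 40.5 -138.711671792779
clock: 10.77
eef_pos: [0.4397, -0.1403, 0.0864]
tool_rot: [180.0, -0.0, -138.7]
ft_force: [0.1, -0.0, -1.1]
gripper_width: 0.0188
grasp_force: 59.0
```

```bash

python3 -m pendant '[[0,-0.01,0,0.018,0],[0,-0.02,0,0.035,0],[0,-0.02,0,0.035,0]]'
python3 -m pendant '[[0,-0.01,0,0.018,0],[0,-0.015,0,0.026,0],[0,-0.015,0,0.026,0]]'
python3 -c "
from inh import *
edges('red',.005)"
```

```text
clock: 11.02
eef_pos: [0.4412, -0.1396, 0.0841]
tool_rot: [-179.9, -0.1, -138.8]
ft_force: [-4.1, -2.7, 4.6]
gripper_width: 0.0186
grasp_force: 59.9
clock: 11.27
eef_pos: [0.4423, -0.1384, 0.0813]
tool_rot: [-179.9, -0.0, -138.8]
ft_force: [-2.9, -2.8, 4.1]
gripper_width: 0.0188
grasp_force: 59.8
bbox 199 187 114 145
floor/tail edge x: median -42.6 slope deg -0.1
L y 18.4 R y 89.6 widest 18.1 89.9
tcp in stand coords x,y,n: -0.5 53.8 22.0 -138.75636520044097
```

```bash

python3 -m pendant '[[0,-0.01,0,0.017,0],[0,-0.02,0,0.035,0],[0,-0.02,0,0.035,0]]'
python3 -m pendant '[[0,-0.005,0,0.009,0],[0,-0.01,0,0.017,0],[0,-0.01,0,0.017,0]]'
python3 -c "
from inh import *
edges('red',.0)"
```

```text
clock: 11.57
eef_pos: [0.4435, -0.1373, 0.0783]
tool_rot: [-179.9, -0.1, -138.8]
ft_force: [-8.3, -4.1, 12.4]
gripper_width: 0.019
grasp_force: 61.2
clock: 11.82
eef_pos: [0.4436, -0.1373, 0.0783]
tool_rot: [-179.9, -0.2, -138.8]
ft_force: [-21.1, -4.2, 31.4]
gripper_width: 0.0189
grasp_force: 63.6
bbox 199 187 114 146
floor/tail edge x: median -43.0 slope deg -0.08
L y 18.0 R y 89.9 widest 17.7 90.3
tcp in stand coords x,y,n: -0.5 53.8 18.5 -138.78529494199634
```

Force rose sharply with travel stopped at n=18.5 mm (18.4 predicted): home. Relieve the load, release, rise and check.

```bash

python3 -m pendant '[[0,0.01,0,-0.017,0],[0.5,0.01,0,-0.017,0],[0.5,0.01,0,-0.017,0],[0.5,0.01,0,-0.017,0],[0.5,0.01,0,-0.3,0],[0.5,0.01,0,-0.7,0],[0.5,0.01,0,-0.9,0],[0.5,0.01,0,-0.9,0]]' 25
python3 -c "
from inh import *
edges('red',.0)
im=grab('wrist')[0];cv2.imwrite('pics/w6.png',im[:,:,::-1])
o=get_obs();y=o['tool_rot'][2]%360;plan([.456,.344,.13],193,6,start=(o['eef_pos'],y))"
```

```text
clock: 12.53
eef_pos: [0.4456, -0.1375, 0.1703]
tool_rot: [-179.6, 0.1, -138.7]
ft_force: [1.1, -0.5, -0.4]
gripper_width: 0.0427
grasp_force: 0.0
bbox 220 155 76 92
floor/tail edge x: median -43.4 slope deg -0.27
L y 18.1 R y 89.9 widest 17.6 90.3
tcp in stand coords x,y,n: 46.7 52.3 97.5 -138.7216165589832
[-0.543  0.589  0.06 ] 0.079 mm/row lim: rows>= 2
[-0.493  0.632  0.06 ] 0.079 mm/row lim: rows>= 2
[-0.44  0.67  0.06] 0.079 mm/row lim: rows>= 2
[-0.383  0.704  0.06 ] 0.079 mm/row lim: rows>= 2
[-0.324  0.733  0.06 ] 0.079 mm/row lim: rows>= 2
[-0.263  0.757  0.06 ] 0.079 mm/row lim: rows>= 2
```

View pics/w6.png

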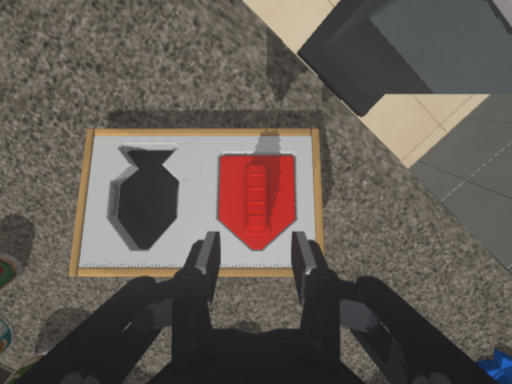

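The house is flush in its cutout (pixel (257,200)): width 71.8 mm on the face plane. Now the fish.

```bash

python3 -m pendant '[[0.7,-0.54,0.59,0,0.08],[0.7,-0.54,0.59,0,0.08],[0.7,-0.54,0.59,0,0.08]]'>/dev/null
python3 -m pendant '[[0.7,-0.49,0.63,0,0.08],[0.7,-0.49,0.63,0,0.08],[0.7,-0.49,0.63,0,0.08]]'>/dev/null
python3 -m pendant '[[0.7,-0.44,0.67,0,0.08],[0.7,-0.44,0.67,0,0.08],[0.7,-0.44,0.67,0,0.08]]'>/dev/null
python3 -m pendant '[[0.7,-0.38,0.7,0,0.08],[0.7,-0.38,0.7,0,0.08],[0.7,-0.38,0.7,0,0.08]]'>/dev/null
python3 -m pendant '[[0.7,-0.32,0.73,0,0.08],[0.7,-0.32,0.73,0,0.08],[0.7,-0.32,0.73,0,0.08]]'>/dev/null
python3 -m pendant '[[0.7,-0.26,0.76,0,0.08],[0.7,-0.26,0.76,0,0.08],[0.7,-0.26,0.76,0,0.08],[0.7,-0.26,0.76,0,0.08]]'>/dev/null
python3 -c "
from h import *
o=get_obs();y=o['tool_rot'][2]%360;print(o['eef_pos'],y,o['clock']);plan([.456,.344,.09],193,1,start=(o['eef_pos'],y))"
```

```text
[0.45514647 0.34366101 0.16340346] 192.67405774272822 14.2167
[-0.009  0.001  0.734] -0.005 mm/row lim: rows>= 2
```

```bash

python3 -m pendant '[[0.7,-0.01,0,0.4,0],[0.7,-0.01,0,0.73,0],[0.7,-0.01,0,0.73,0],[0.7,-0.01,0,0.73,0]]'
python3 -c "
from h import *
o=get_obs();im,c=grab('wrist');m=mask(im,'blue')
for k in blobs(m): print(cv2.boundingRect(k),cv2.contourArea(k))
k=min(blobs(m,800),key=lambda k:abs(cv2.boundingRect(k)[0]+40-255));x,y,w,h=cv2.boundingRect(k)
E=[(r,x+np.flatnonzero(m[r,x:x+w])[[0,-1]]) for r in range(y,y+h)]
L=onplane(c,[[e[0]-.5,r] for r,e in E],.018);Rr=onplane(c,[[e[1]+.5,r] for r,e in E],.018)
a=np.radians(o['tool_rot'][2]);tx=np.r_[np.cos(a),np.sin(a),0];ty=np.r_[np.sin(a),-np.cos(a),0]
for i in range(0,len(E),6): print(E[i][0],E[i][1],'x %.1f yL %.1f yR %.1f mid %.1f'%tuple(1e3*np.array([(L[i]-o['eef_pos'])@tx,(L[i]-o['eef_pos'])@ty,(Rr[i]-o['eef_pos'])@ty,((L[i]+Rr[i])/2-o['eef_pos'])@ty])))"
```

```text
clock: 14.55
eef_pos: [0.4558, 0.3413, 0.0909]
tool_rot: [-179.9, -0.3, -167.6]
ft_force: [-0.1, -0.1, 0.6]
gripper_width: 0.06
grasp_force: 0.0
(222, 144, 75, 112) 6292.5
(340, 222, 79, 63) 2726.0
144 [229 289] x 50.1 yL -20.9 yR 26.1 mid 2.6
150 [228 291] x 45.4 yL -21.8 yR 27.9 mid 3.0
156 [234 286] x 40.7 yL -17.3 yR 24.2 mid 3.5
162 [238 281] x 35.9 yL -14.2 yR 20.4 mid 3.1
168 [242 276] x 31.1 yL -11.2 yR 16.6 mid 2.7
174 [236 282] x 26.1 yL -16.0 yR 21.5 mid 2.7
180 [229 288] x 21.1 yL -21.8 yR 26.5 mid 2.4
186 [224 293] x 16.0 yL -26.0 yR 30.8 mid 2.4
192 [222 296] x 10.8 yL -27.9 yR 33.5 mid 2.8
198 [222 295] x 5.5 yL -28.1 yR 32.9 mid 2.4
204 [222 295] x 0.2 yL -28.3 yR 33.2 mid 2.4
210 [223 294] x -5.2 yL -27.7 yR 32.6 mid 2.5
216 [223 294] x -10.8 yL -27.9 yR 32.9 mid 2.5
222 [223 294] x -16.4 yL -28.1 yR 33.2 mid 2.5
228 [225 292] x -22.0 yL -26.6 yR 31.7 mid 2.5
234 [231 286] x -27.8 yL -21.7 yR 26.8 mid 2.6
240 [237 280] x -33.7 yL -16.6 yR 21.8 mid 2.6
246 [243 274] x -39.7 yL -11.4 yR 16.7 mid 2.6
252 [248 269] x -45.7 yL -7.1 yR 12.4 mid 2.7
```

```bash

python3 -m pendant '[[0.7,-0.02,0.026,0.3,0],[0.7,-0.02,0.026,0.54,0],[0.7,-0.02,0.026,0.54,0],[0,-0.02,0.026,0.54,0],[0,-0.02,0.026,0.54,0],[0,-0.02,0.026,0.54,0],[0,-0.02,0.026,0.54,0],[0,-0.02,0.026,0.54,0]]' 25
python3 -m pendant '[[0,0,0,0,0],[0,0,0,-1,0],[0,0,0,-1,0],[0,0,0,-1,0],[0,0,0,-1,0]]'
python3 -c "
from inh import *
o=get_obs();y=o['tool_rot'][2]%360
p=C-.0145*uy+np.r_[np.cos(np.radians(41.2)),np.sin(np.radians(41.2)),0]*-.006;print(p);plan([*p[:2],.17],221.2,7,start=(o['eef_pos'],y))"
```

```text
clock: 15.27
eef_pos: [0.4604, 0.3466, 0.0413]
tool_rot: [180.0, 0.2, -167.5]
ft_force: [0.3, -1.3, 6.7]
gripper_width: 0.0194
grasp_force: 25.4
clock: 15.68
eef_pos: [0.4618, 0.3474, 0.1457]
tool_rot: [179.9, 0.6, -167.5]
ft_force: [1.1, 0.1, -1.5]
gripper_width: 0.0189
grasp_force: 25.4
[ 0.49133651 -0.18626215  0.0625    ]
[ 0.123 -0.754 -0.035] -0.068 mm/row lim: rows>= 2
[ 0.177 -0.743 -0.035] -0.068 mm/row lim: rows>= 2
[ 0.23  -0.728 -0.035] -0.068 mm/row lim: rows>= 2
[ 0.281 -0.71  -0.035] -0.068 mm/row lim: rows>= 2
[ 0.331 -0.688 -0.035] -0.068 mm/row lim: rows>= 2
[ 0.38  -0.662 -0.035] -0.068 mm/row lim: rows>= 2
[ 0.426 -0.634 -0.035] -0.068 mm/row lim: rows>= 2
```

```bash

python3 -m pendant '[[0,0.12,-0.75,-0.3,-0.07],[0,0.12,-0.75,-0.3,-0.07],[0,0.12,-0.75,-0.3,-0.07]]'>/dev/null
python3 -m pendant '[[0,0.18,-0.74,0,-0.07],[0,0.18,-0.74,0,-0.07],[0,0.18,-0.74,0,-0.07]]'>/dev/null
python3 -m pendant '[[0,0.23,-0.73,0,-0.07],[0,0.23,-0.73,0,-0.07],[0,0.23,-0.73,0,-0.07]]'>/dev/null
python3 -m pendant '[[0,0.28,-0.71,0,-0.07],[0,0.28,-0.71,0,-0.07],[0,0.28,-0.71,0,-0.07]]'>/dev/null
python3 -m pendant '[[0,0.33,-0.69,0,-0.07],[0,0.33,-0.69,0,-0.07],[0,0.33,-0.69,0,-0.07]]'>/dev/null
python3 -m pendant '[[0,0.38,-0.66,0,-0.07],[0,0.38,-0.66,0,-0.07],[0,0.38,-0.66,0,-0.07]]'>/dev/null
python3 -m pendant '[[0,0.43,-0.63,0,-0.07],[0,0.43,-0.63,0,-0.07],[0,0.43,-0.63,0,-0.07],[0,0.43,-0.63,0,-0.07],[0,0.43,-0.63,0,-0.07]]'
python3 -c "
from h import *
o=get_obs();y=o['tool_rot'][2]%360;plan([.4913,-.1863,.132],221.2,1,start=(o['eef_pos'],y))"
```

```text
clock: 17.6
eef_pos: [0.4904, -0.1864, 0.1683]
tool_rot: [180.0, 0.0, -138.2]
ft_force: [-0.5, 0.3, -2.8]
gripper_width: 0.0192
grasp_force: 26.0
[-0.007 -0.006  0.363] 0.01 mm/row lim: rows>= 1
```

```bash

python3 -m pendant '[[0,-0.01,-0.01,0.36,0.01],[0,-0.01,-0.01,0.36,0.01],[0,-0.01,-0.01,0.36,0.01]]'
python3 -m pendant '[[0,0,0,0.03,0],[0,0,0,0.06,0],[0,0.03,0,0.1,0],[0,0.06,0,0.15,0],[0,0.08,0,0.19,0],[0,0.08,0,0.19,0]]'
python3 -m pendant '[[0,0.02,0,0.05,0],[0,0.04,0,0.1,0],[0,0.04,0,0.12,0],[0,0.04,0,0.12,0]]'

```

```text
clock: 17.85
eef_pos: [0.4908, -0.185, 0.1313]
tool_rot: [179.8, -0.0, -138.7]
ft_force: [0.1, 1.4, -1.0]
gripper_width: 0.019
grasp_force: 25.9
clock: 18.35
eef_pos: [0.4855, -0.1934, 0.1143]
tool_rot: [-179.9, -0.1, -138.8]
ft_force: [-5.7, -1.9, 6.5]
gripper_width: 0.019
grasp_force: 27.8
clock: 18.68
eef_pos: [0.482, -0.1965, 0.1025]
tool_rot: [-179.9, -0.2, -138.8]
ft_force: [-8.2, -3.2, 6.5]
gripper_width: 0.0197
grasp_force: 29.9
```

```bash

python3 -m pendant '[[0,0,0,0.02,0],[0,0,0,0.04,0],[0,0,0,0.04,0]]'
python3 -m pendant '[[0,0,0,0.01,0],[0,0,0,0.02,0],[0,0,0,0.02,0]]'
python3 -c "
from inh import *
edges('blue',.018)"
```

```text
clock: 18.93
eef_pos: [0.4817, -0.1969, 0.0988]
tool_rot: [-179.9, -0.2, -138.8]
ft_force: [-11.9, -5.3, 9.0]
gripper_width: 0.0195
grasp_force: 31.5
clock: 19.18
eef_pos: [0.4816, -0.197, 0.097]
tool_rot: [-179.9, -0.3, -138.8]
ft_force: [-13.3, -6.9, 10.3]
gripper_width: 0.0192
grasp_force: 32.4
bbox 208 168 95 153
floor/tail edge x: median -56.3 slope deg 1.61
L y -38.8 R y 5.5 widest -47.3 14.8
tcp in stand coords x,y,n: -0.4 -16.2 40.1 -138.8257480343936
```

```bash

python3 -m pendant '[[0,0,0,0.01,0],[0,0,0,0.02,0],[0,0,0,0.02,0]]'
python3 -c "
from inh import *
edges('blue',.018)
im=grab('wrist')[0];s=im[100:340,130:380][:,:,::-1];cv2.imwrite('pics/w7.png',cv2.resize(s,None,fx=2.3,fy=2.3,interpolation=cv2.INTER_CUBIC))
m=mask(im,'blue')
for r in range(165,215,3):
  q=np.flatnonzero(m[r,200:310])+200
  print(r,q[[0,-1]] if len(q) else 0, im[r,225],im[r,290])"
```

```text
clock: 19.48
eef_pos: [0.4816, -0.197, 0.0954]
tool_rot: [-179.9, -0.3, -138.8]
ft_force: [-15.3, -6.7, 12.9]
gripper_width: 0.0196
grasp_force: 33.3
bbox 208 169 95 154
floor/tail edge x: median -56.1 slope deg 1.55
L y -38.7 R y 5.9 widest -47.1 14.6
tcp in stand coords x,y,n: -1.3 -16.2 38.7 -138.81979966862355
165 0 [134 112  83] [127 107  83]
168 0 [100 107 130] [ 72  92 137]
171 [218 292] [ 52  99 185] [ 49  80 143]
174 [219 290] [ 50  99 185] [ 51  87 160]
177 [222 288] [ 52 101 187] [100 108 127]
180 [224 285] [ 51 107 202] [152 152 152]
183 [226 283] [ 52  73 118] [153 154 154]
186 [228 280] [51 52 57] [153 153 154]
189 [231 278] [51 52 57] [152 154 154]
192 [233 276] [49 49 57] [154 154 154]
195 [236 273] [49 50 57] [154 155 154]
198 [235 275] [50 51 57] [154 155 154]
201 [231 279] [49 50 57] [154 154 156]
204 [228 282] [ 96 100 108] [154 154 155]
207 [224 285] [ 45  87 160] [152 153 154]
210 [221 288] [ 48  99 187] [ 64  82 131]
213 [218 291] [ 47 101 188] [ 51  79 142]
```

```bash
cat > prof.py <<'E'
from inh import *
def prof(col,h,step=4):
    im,c=grab("wrist");m=mask(im,col);k=blobs(m)[0];x,y,w,hh=cv2.boundingRect(k)
    for r in range(y,y+hh,step):
        q=np.flatnonzero(m[r,x:x+w])+x;P=onplane(c,[[q[0]-.5,r],[q[-1]+.5,r]],n@C+h,n)-C
        print(r,"x %.1f"%(P.mean(0)@ux*1e3),"y",(P@uy*1e3).round(1),"w %.1f mid %.1f"%((P[1]-P[0])@uy*1e3,P.mean(0)@uy*1e3))
E
python3 -c "
from prof import *
prof('blue',.018)"
```

```text
169 x -56.5 y [-38.7   8.1] w 46.8 mid -15.3
173 x -53.7 y [-41.4   8. ] w 49.4 mid -16.7
177 x -50.8 y [-39.3   6.6] w 45.9 mid -16.4
181 x -48.0 y [-37.2   3.8] w 41.0 mid -16.7
185 x -45.2 y [-35.7   1.7] w 37.4 mid -17.0
189 x -42.5 y [-33.   -0.4] w 32.6 mid -16.7
193 x -39.7 y [-30.2  -2.5] w 27.7 mid -16.3
197 x -37.0 y [-29.5  -3.2] w 26.3 mid -16.3
201 x -34.2 y [-32.8   0.2] w 33.0 mid -16.3
205 x -31.5 y [-35.4   2.8] w 38.2 mid -16.3
209 x -28.8 y [-38.7   5.4] w 44.1 mid -16.6
213 x -26.2 y [-41.3   7.4] w 48.7 mid -17.0
217 x -23.5 y [-44.6   8. ] w 52.5 mid -18.3
221 x -20.9 y [-47.1  14.5] w 61.7 mid -16.3
225 x -18.2 y [-47.   14.4] w 61.5 mid -16.3
229 x -15.6 y [-46.9  14.4] w 61.3 mid -16.3
233 x -13.0 y [-46.9  14.3] w 61.1 mid -16.3
237 x -10.4 y [-46.8  14.2] w 61.0 mid -16.3
241 x -7.9 y [-46.7  14.1] w 60.8 mid -16.3
245 x -5.3 y [-47.2  14.7] w 61.9 mid -16.3
249 x -2.8 y [-47.1  14.6] w 61.7 mid -16.3
253 x -0.2 y [-47.1  14.5] w 61.6 mid -16.3
257 x 2.3 y [-47.   14.4] w 61.4 mid -16.3
261 x 4.8 y [-46.9  -5. ] w 41.9 mid -25.9
265 x 7.3 y [-26.9  -5. ] w 21.8 mid -15.9
269 x 9.7 y [-26.8  -5. ] w 21.8 mid -15.9
273 x 12.2 y [-27.4  -5.1] w 22.4 mid -16.2
277 x 14.6 y [-27.4  -5.1] w 22.3 mid -16.2
281 x 17.1 y [-27.4  -5.1] w 22.2 mid -16.2
285 x 19.5 y [-27.3  -4.5] w 22.8 mid -15.9
289 x 21.9 y [-27.9  -4.5] w 23.4 mid -16.2
293 x 24.3 y [-27.9  -3.9] w 24.0 mid -15.9
297 x 26.7 y [-27.8  -4. ] w 23.9 mid -15.9
301 x 29.0 y [-28.4  -4. ] w 24.4 mid -16.2
305 x 31.4 y [-30.9  -0.9] w 30.0 mid -15.9
309 x 33.7 y [-29.   -2.8] w 26.2 mid -15.9
313 x 36.0 y [-27.1  -4.7] w 22.4 mid -15.9
317 x 38.4 y [-25.2  -6.6] w 18.6 mid -15.9
321 x 40.7 y [-23.3  -8.5] w 14.8 mid -15.9
```

```bash

python3 -m pendant '[[0,0.02,0,-0.04,0],[0,0.03,0,-0.06,0],[0,-0.006,-0.1,-0.075,0],[0,-0.006,-0.378,-0.075,0],[0,-0.006,-0.378,-0.075,0],[0,-0.006,-0.378,-0.075,0]]' 60
python3 -c "
from prof import *
edges('blue',.022)
prof('blue',.022,6)"
```

```text
clock: 20.13
eef_pos: [0.5084, -0.2235, 0.1006]
tool_rot: [180.0, 0.0, -138.8]
ft_force: [-0.4, 0.0, -1.8]
gripper_width: 0.0188
grasp_force: 59.2
bbox 218 169 85 153
floor/tail edge x: median -51.4 slope deg 16.0
L y -75.8 R y -32.2 widest -78.6 -23.1
tcp in stand coords x,y,n: 3.7 -53.7 41.9 -138.77763722923723
169 x -50.9 y [-77.3 -28. ] w 49.3 mid -52.7
175 x -46.7 y [-77.2 -29.5] w 47.7 mid -53.4
181 x -42.5 y [-73.7 -33. ] w 40.7 mid -53.4
187 x -38.4 y [-70.2 -36.5] w 33.8 mid -53.4
193 x -34.3 y [-66.8 -39.2] w 27.6 mid -53.0
199 x -30.2 y [-68.1 -37.9] w 30.1 mid -53.0
205 x -26.2 y [-72. -34.] w 38.0 mid -53.0
211 x -22.2 y [-75.9 -30.7] w 45.2 mid -53.3
217 x -18.2 y [-79.8 -28.8] w 50.9 mid -54.3
223 x -14.2 y [-83.  -22.4] w 60.6 mid -52.7
229 x -10.3 y [-82.8 -22.5] w 60.3 mid -52.7
235 x -6.5 y [-82.7 -22.6] w 60.1 mid -52.6
241 x -2.6 y [-83.2 -22.7] w 60.5 mid -53.0
247 x 1.2 y [-83.1 -22.2] w 60.9 mid -52.6
253 x 5.0 y [-83.  -22.3] w 60.6 mid -52.6
259 x 8.7 y [-82.8 -22.4] w 60.4 mid -52.6
265 x 12.4 y [-63.5 -41.8] w 21.8 mid -52.6
271 x 16.1 y [-63.5 -41.8] w 21.7 mid -52.6
277 x 19.8 y [-63.4 -41.8] w 21.6 mid -52.6
283 x 23.4 y [-63.4 -41.9] w 21.5 mid -52.6
289 x 27.0 y [-64.  -41.3] w 22.7 mid -52.6
295 x 30.6 y [-63.9 -41.3] w 22.6 mid -52.6
301 x 34.1 y [-64.5 -40.8] w 23.7 mid -52.6
307 x 37.6 y [-66.3 -38.9] w 27.4 mid -52.6
313 x 41.1 y [-63.8 -42.1] w 21.7 mid -52.9
319 x 44.6 y [-60.6 -44.6] w 16.0 mid -52.6
```

```bash

python3 -m pendant '[[0,0,-0.012,0,0],[0,-0.015,-0.012,0.026,0],[0,-0.03,-0.012,0.052,0],[0,-0.045,-0.012,0.078,0],[0,-0.045,-0.012,0.078,0]]'
python3 -m pendant '[[0,-0.01,0,0.017,0],[0,-0.015,0,0.026,0],[0,-0.015,0,0.026,0]]'
python3 -c "
from inh import *
edges('blue',.008)"
```

```text
clock: 20.65
eef_pos: [0.5122, -0.2202, 0.0925]
tool_rot: [180.0, -0.0, -138.7]
ft_force: [0.8, 0.5, -1.5]
gripper_width: 0.0188
grasp_force: 59.2
clock: 20.9
eef_pos: [0.5135, -0.2197, 0.0905]
tool_rot: [180.0, -0.0, -138.7]
ft_force: [-0.8, 0.0, -1.1]
gripper_width: 0.0187
grasp_force: 59.2
bbox 218 169 85 153
floor/tail edge x: median -51.6 slope deg 13.62
L y -76.6 R y -32.3 widest -79.4 -23.2
tcp in stand coords x,y,n: 4.1 -54.2 29.9 -138.7352883120007
```

```bash

python3 -m pendant '[[0,-0.01,0,0.017,0],[0,-0.02,0,0.035,0],[0,-0.03,0,0.052,0],[0,-0.03,0,0.052,0]]'
python3 -m pendant '[[0,-0.008,0,0.014,0],[0,-0.015,0,0.026,0],[0,-0.015,0,0.026,0]]'
python3 -c "
from inh import *
edges('blue',.0)"
```

```text
clock: 21.28
eef_pos: [0.5158, -0.2185, 0.0862]
tool_rot: [-179.9, -0.1, -138.8]
ft_force: [-2.9, -1.3, 4.5]
gripper_width: 0.0185
grasp_force: 60.0
clock: 21.53
eef_pos: [0.517, -0.2171, 0.0831]
tool_rot: [-180.0, -0.0, -138.8]
ft_force: [-3.0, -1.9, 4.2]
gripper_width: 0.0186
grasp_force: 60.0
bbox 218 169 85 154
floor/tail edge x: median -51.4 slope deg 10.59
L y -77.0 R y -32.9 widest -79.7 -23.8
tcp in stand coords x,y,n: 4.2 -54.6 21.3 -138.7542450514179
```

```bash

python3 -m pendant '[[0,-0.005,0,0.009,0],[0,-0.01,0,0.017,0],[0,-0.01,0,0.017,0]]'
python3 -m pendant '[[0,-0.005,0,0.009,0],[0,-0.01,0,0.017,0],[0,-0.01,0,0.017,0]]'
python3 -c "
from inh import *
edges('blue',.0)"
```

```text
clock: 21.83
eef_pos: [0.5172, -0.2171, 0.0825]
tool_rot: [-179.9, -0.1, -138.8]
ft_force: [-11.1, -3.3, 14.8]
gripper_width: 0.0187
grasp_force: 61.4
clock: 22.08
eef_pos: [0.5172, -0.217, 0.0825]
tool_rot: [-179.9, -0.2, -138.8]
ft_force: [-22.1, -1.9, 29.8]
gripper_width: 0.0188
grasp_force: 63.5
bbox 218 169 85 154
floor/tail edge x: median -50.8 slope deg 12.47
L y -77.0 R y -32.6 widest -79.8 -23.6
tcp in stand coords x,y,n: 4.1 -54.7 20.7 -138.8063869347084
```

Hard stop at n=20.7 mm, exactly as predicted: home. Release, rise and check.

```bash

python3 -m pendant '[[0,0.01,0,-0.017,0],[0.5,0.01,0,-0.017,0],[0.5,0.01,0,-0.017,0],[0.5,0.01,0,-0.017,0],[0.5,0.01,0,-0.3,0],[0.5,0.01,0,-0.7,0],[0.5,0.01,0,-0.9,0],[0.5,0.01,0,-0.9,0]]' 25
python3 -m pendant '[[0.5,0,0.4,0,0],[0.5,0,0.4,0,0],[0.5,0,0.4,0,0],[0.5,0,0.4,0,0]]'
python3 -c "
from prof import *
edges('red',0);prof('blue',0,9)
im=grab('wrist')[0];cv2.imwrite('pics/w8.png',cv2.resize(im[100:280,60:380][:,:,::-1],None,fx=2.5,fy=2.5,interpolation=cv2.INTER_CUBIC))"
```

```text
clock: 22.8
eef_pos: [0.5198, -0.2173, 0.1747]
tool_rot: [-179.6, 0.1, -138.7]
ft_force: [0.1, -1.3, 0.8]
gripper_width: 0.0426
grasp_force: 0.0
clock: 23.13
eef_pos: [0.4915, -0.186, 0.1692]
tool_rot: [-180.0, 0.0, -138.7]
ft_force: [0.2, 0.0, 0.4]
gripper_width: 0.0425
grasp_force: 0.0
bbox 288 153 78 93
floor/tail edge x: median -43.4 slope deg 0.09
L y 17.7 R y 89.9 widest 17.1 90.5
tcp in stand coords x,y,n: 48.4 -14.4 95.3 -138.71676024140697
145 x -50.9 y [-79.5 -29.8] w 49.8 mid -54.6
154 x -41.6 y [-74.1 -48.4] w 25.7 mid -61.3
163 x -32.3 y [-68.8 -50.1] w 18.7 mid -59.5
172 x -23.2 y [-76.2 -49.9] w 26.3 mid -63.1
181 x -14.3 y [-84.5 -24.4] w 60.1 mid -54.5
190 x -5.4 y [-85.  -24.4] w 60.7 mid -54.7
199 x 3.4 y [-84.6 -24.3] w 60.3 mid -54.4
208 x 12.0 y [-85.1 -24.2] w 60.9 mid -54.6
217 x 20.5 y [-82.7 -26. ] w 56.7 mid -54.4
226 x 29.0 y [-75.7 -32.5] w 43.2 mid -54.1
235 x 37.3 y [-68.8 -39.8] w 28.9 mid -54.3
244 x 45.5 y [-47.1 -46.1] w 0.9 mid -46.6
```

View pics/w8.png

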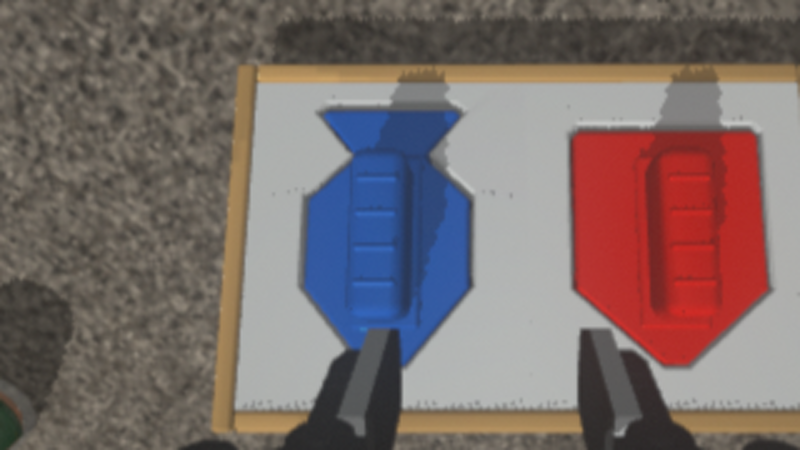

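Both cutters sit flush in their cutouts (fish at (385,230), house at (672,245) in the crop), and the gripper is clear of everything. Handing in.

```bash
python3 -c "
from cell import *
print(sign_off())"
```

```text
the job is handed in; nothing more can be done
None
```

I pressed the red house and then the large blue fish fully home in their own cutouts, plates flush with the face, and released them; I handed the job in at about 23 s with the arm clear, and nothing else on the worktop was moved.

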